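# Build up the Diwali stand and set out the clay diyas

### The job

Build up the diya stand: lay the green L-shaped tier on the stand's clear one, turned the opposite way (half a turn) so that together they fill out the same square, then lay the pink tier on the green one, turned back to lie just as the clear one does, edges in line. Then stand the larger terracotta diya upright on the pink tier, over the inside corner of its L; the smaller terracotta diya goes upright on the middle of the brass coaster (before or after, as you like). Drop nothing, leave the white diya, the steel bowl and the jar where they are, and let go of everything at the end.

Things in the scene. Friction and masses are not known exactly. Their poses are not given: they have to be found in the camera images.
- stand: Fixed diya stand: black base plate 112 x 112 x 8 mm with a clear pale-blue L-shaped tier on it, 18 mm thick (top 26 mm above the desk), same outline as the loose tiers. Origin: at the desk surface under the centre of its 44 mm elbow; z up. From the elbow one leg runs along +x, the other along +y, each to 72 mm; the centre of the 100 mm square and of the base is at (+28, +28) mm.
- tier_green: Green acrylic L-shaped plate, loose, lying flat, 18 mm thick, 0.15 kg. Its legs, 44 mm wide, fill two sides of a 100 mm square. Origin: centre of that square, at the underside; z up. Own frame: elbow centred at (-28, -28) mm; one leg from it along +x (y -50 to -6, x to +50), the other along +y (x -50 to -6, y to +50); inside corner at (-6, -6).
- tier_pink: Pink acrylic L-shaped plate, loose, lying flat, 18 mm thick, 0.15 kg. Its legs, 44 mm wide, fill two sides of a 100 mm square. Origin: centre of that square, at the underside; z up. Own frame: elbow centred at (-28, -28) mm; one leg from it along +x (y -50 to -6, x to +50), the other along +y (x -50 to -6, y to +50); inside corner at (-6, -6).
- diya_large: The larger terracotta diya: round open clay lamp bowl with yellow dots on the rim, 60 mm outside diameter, 26 mm high, foot 48 mm across; the outside wall is vertical from 10 mm up to the rim. 0.07 kg, loose. Origin: centre of its underside, z up.
- diya_small: The smaller terracotta diya: same shape, 44 mm outside diameter, 22 mm high, foot 36 mm across, wall vertical from 9 mm up to the rim. 0.04 kg, loose. Origin: centre of its underside, z up.
- coaster: Flat round brass coaster with a broad blue enamel rim, 80 mm across in all, 6 mm thick, fixed on the desk. Origin: centre of its underside (desk surface); its top is 6 mm above.
- diya_white: White ceramic diya with blue dots, 52 mm across, 24 mm high, loose; to be left alone. Origin: centre of its underside.
- bowl: Small round steel bowl, 84 mm across the rim, 35 mm high, loose; to be left alone. Origin: centre of its underside.
- jar: White plastic jar with twist cap, 50 mm across, 70 mm high, loose; to be left alone. Origin: centre of its underside.

How it is judged:
By the outcome, as a careful person would: the job done as asked, in the order asked, and still so for the second after the job is handed in, with the robot touching nothing.
It also fails if it takes over 109 s, if anything falls off the work surface, if the arm or the gripper's body presses on something with over 40 N, if the wrist force passes 120 N, or if a joint passes its speed limit or range.

### The arm

A 6-joint arm with a two-finger parallel gripper is mounted at the origin on the work surface. World frame = base frame: x ahead of the robot, y to its left, z up, the work surface at z = 0. Lengths are in m, angles in rad, forces in N, time in s.
With the tool pointing down it reaches from about 0.35 to 0.875 m from the base axis. Payload 4.2 kg.
Tool frame: the origin (TCP) lies on the centre line of the jaws, within the pads' length; the fingertips stand 11 mm ahead of it and the grasp point (between the pads) lies 8 mm behind it; z points along the fingers, y is the line along which they close (so a half turn about z gives the same grasp; the last joint's range is limited). The gripper opens to 85 mm and grips with 20 to 120 N. Pads are 22 mm wide; open, the fingers measure 114 mm over their backs; the gripper's body (76 mm by 85 mm) begins 54 mm behind the grasp point. The pads swing forward as they close: fully open they stand 13 mm farther back than shut.
Start: joints at [-1.027, 0.385, 0.008, 0, -1.194, -0.259], TCP at [0.176, -0.6, 0.242] pointing down, gripper open.
Joint ranges: [-3.14, 3.14], [-1.21, 2.06], [-1.07, 1.41], [-3.16, 2.05], [-2.99, -0.16], [-3.1, 3.1]. Speed limits (rad/s): [2.79, 2.79, 3.14, 3.14, 3.14, 3.14].

### API

Orientations are given as a rotation vector (axis times angle).
In Python, from rig import r gives the robot as it stands.
- The arm moves only by the tool apply_moves, never from a script. Its argument "steps" is a list of rows, each a list of 3 entries, a list of its own where there are three numbers: the shift along the world's x, y, z in mm, then the turn, a rotation vector about the world's x, y, z in rad, then the closure, from -1 (fully open) to 1 (shut). A call has 1 to 20 rows; each row is the pose to reach, as a shift and turn from the pose commanded when the call began; what a row does not reach only later rows make up. A row lasts 1/12 s, in which the tool goes at most 41.7 mm and 7.16 degrees, less where a joint would pass 70% of its speed; a pose out of reach is approached as far as the arm can. A call with a gripper value outside its range is refused whole. The fingers move at their own pace and stop on an object; the grip force is fixed at half the most. Time passes only in rows, so rows that repeat a pose let the fingers close. It gives the time, the measured TCP pose, the force, the opening and the grip force at its end, in the units of the state.
- r.read_state(): the state, without advancing time (a new reading comes with each control period).
- r.snapshot(name): name is "scene" or "top"; returns the picture (400x640x3 uint8, red, green, blue); there is no depth.
- r.calibration(name): a dict with "fx", "fy", "cx", "cy" (pixels), "dist" ([k1, k2, p1, p2, k3] as OpenCV has them; the pictures are not rectified), "position" and "attitude" of the camera in the world. Camera axes: x right, y down, z forward; pixel columns grow to the right and rows downward; lengths in m; the calibration is good to about 2 mm. A picture is of the moment at which its call begins. calibration takes no time and is no camera call.
- r.hand_in(): hands the job in; it is judged then, once.
The state is a dict: "time": time; "joint_pos": joint angles; "joint_velocities": joint speeds; "joint_efforts": joint torques, N m; "tool_pos": TCP position; "tool_rot": TCP orientation; "wrist_force": force on the tool from outside, world axes, zero at the start; "ft_torque": the same for the moment, N m; "grip_width": finger opening in m; "finger_force": force on a finger pad.
Only numpy, scipy, OpenCV 4.12 (cv2) and the standard library are available. Lean on these libraries where they do the work, as an engineer would, in place of code of your own. Each camera call takes 0.05 s, during which the arm holds its last target. There are 200 camera calls.

## Working session

There is one attempt and no reset: what is moved stays moved. The work goes in short steps, Python scripts to look and compute and a tool call to move; the robot and the scene stay as the last step left them, time stands still between calls to the robot, and variables do not carry over. Pictures are saved under pics/ and viewed, at most 14 in all, crops included, and the job is handed in when it is done.

Besides the shell and the picture viewer there is one more tool, called in YAML: its name, and indented under it one key for each argument. apply_moves: Moves the arm, as the interface text tells. Its arguments: {"type":"object","properties":{"steps":{"type":"array"}},"required":["steps"]}

```bash
mkdir -p pics; python3 - <<'E'
from rig import r
import cv2
for n in("top","scene"):
    im=r.snapshot(n); cv2.imwrite(f"pics/{n}0.png",im[:,:,::-1]); print(n,r.calibration(n))
print(r.read_state())
E
```

```text
top {'fx': 500.8900716131226, 'fy': 500.8900716131226, 'cx': 323.3209284464454, 'cy': 208.74431122709123, 'dist': array([0.02351843, 0.        , 0.        , 0.        , 0.        ]), 'position': array([0.38395588, 0.00406366, 1.09949768]), 'attitude': array([-2.16131966,  2.16435026, -0.16057769])}
scene {'fx': 472.936910491632, 'fy': 472.936910491632, 'cx': 315.94951003200833, 'cy': 204.46186697239693, 'dist': array([-0.09014495,  0.        ,  0.        ,  0.        ,  0.        ]), 'position': array([1.15658805, 0.40677199, 0.82994143]), 'attitude': array([-1.28485082, -2.29734425,  0.89406082])}
{'time': 0.1, 'joint_pos': array([-1.02738200e+00,  3.85494051e-01,  6.74793892e-03, -4.46011925e-04,
       -1.19398334e+00, -2.58632712e-01]), 'joint_velocities': array([-0.00068159, -0.00236498,  0.00320879,  0.00227195,  0.00038744,
        0.00119438]), 'joint_efforts': array([-4.21597670e-04, -3.93319702e+01,  1.88928187e+01,  4.19792712e+00,
       -2.57413922e-03,  1.03832795e-05]), 'tool_pos': array([ 0.17549094, -0.59933346,  0.24131492]), 'tool_rot': array([ 4.45514904e-01, -3.10946433e+00, -3.04946433e-03]), 'wrist_force': array([-0.65718278,  0.12182212,  0.09395065]), 'ft_torque': array([ 0.01381631,  0.02596112, -0.01833974]), 'finger_force': 0.0, 'grip_width': 0.08549509991183525}
```

View pics/top0.png

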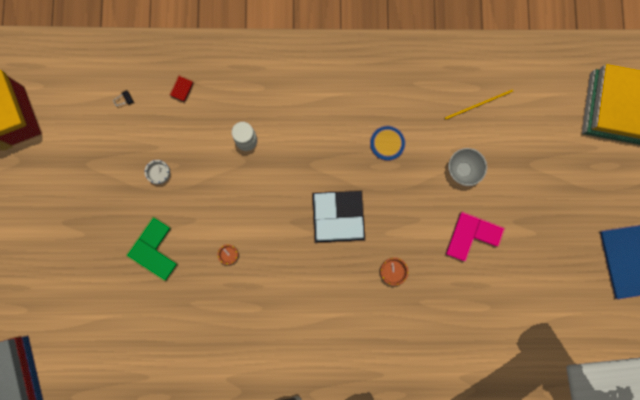

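View pics/scene0.png

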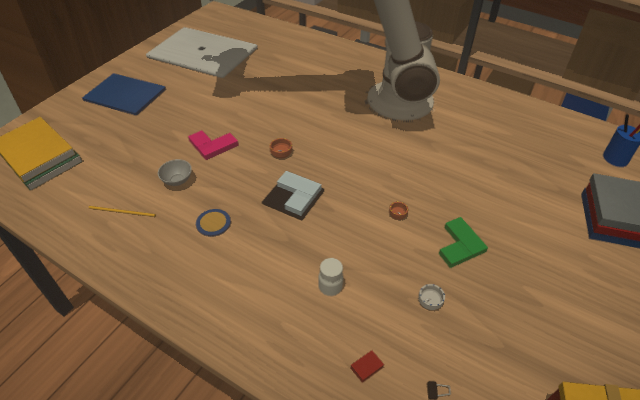

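The top view shows green at about (152,250), small diya (228,255), stand (339,216), large diya (393,271), pink (475,237), coaster (388,143), bowl (467,167), jar (243,135), white diya (157,172). The scene view agrees. Next I'll fit known shapes to the colour masks.

```bash
cat > h.py <<'E'
import numpy as np, cv2
from scipy.optimize import minimize
from scipy.spatial.transform import Rotation as R
from rig import r
def proj(n,P):
    c=r.calibration(n); M=R.from_rotvec(c["attitude"]).as_matrix().T
    K=np.array([[c["fx"],0,c["cx"]],[0,c["fy"],c["cy"]],[0,0,1.]])
    return cv2.projectPoints(np.array(P,float).reshape(-1,1,3),cv2.Rodrigues(M)[0],-M@c["position"],K,c["dist"])[0][:,0]
def box(x0,x1,y0,y1,z0,z1): return [(x,y,z) for x in(x0,x1) for y in(y0,y1) for z in(z0,z1)]
def cyl(*rz): 
    t=np.linspace(0,2*np.pi,40); return [(a*np.cos(u),a*np.sin(u),z) for a,z in rz for u in t]
L=[box(-50,50,-50,-6,0,18),box(-50,-6,-50,50,0,18)]
def lift(parts,z): return [np.array(p)+[0,0,z] for p in parts]
MOD=dict(tier_green=L,tier_pink=L,stand=[box(-56,56,-56,56,0,8)]+lift(L,8),
 diya_large=[cyl((24,0),(30,10),(30,26))],diya_small=[cyl((18,0),(22,9),(22,22))],coaster=[cyl((40,0),(40,6))])
def render(n,parts,p,z,roi):
    x0,y0,w,h=roi; S=8; m=np.zeros((h*S,w*S),np.uint8); Rz=R.from_euler('z',p[2]).as_matrix()
    for q in parts:
        W=(np.array(q)/1000)@Rz.T+[p[0],p[1],z]; uv=(proj(n,W)-[x0,y0]+.5)*S-.5
        cv2.fillConvexPoly(m,cv2.convexHull((uv*16).round().astype(np.int32)),255,shift=4)
    return cv2.resize(m,(w,h),interpolation=cv2.INTER_AREA)/255.
def mask(o,im):
    im=im.astype(int); R_,G,B=im[...,0],im[...,1],im[...,2]
    if o=='tier_green': return (G>R_+25)&(G>B+15)
    if o=='tier_pink': return (R_>G+60)&(B>G+25)
    if o.startswith('diya'): return (R_-G>1.0*G*0.75)&(B<R_*.6)&(R_-G>45)
    if o=='stand': return (R_-B<22)
    if o=='coaster': return (B>R_+10)|((R_>150)&(B<75))
def fit(o,n,im,p0,z=0.,save=None,parts=None):
    parts=parts or MOD[o]; c=proj(n,[[p0[0],p0[1],z]])[0]; roi=(int(c[0])-50,int(c[1])-50,100,100)
    x0,y0,w,h=roi; m=mask(o,im[y0:y0+h,x0:x0+w]).astype(np.uint8)
    k,lab,st,_=cv2.connectedComponentsWithStats(m); 
    keep=1+np.argmax(st[1:,4]); m=(lab==keep).astype(np.uint8)
    cs,_=cv2.findContours(m,0,2); m=cv2.drawContours(np.zeros_like(m),cs,-1,1,-1).astype(float)
    f=lambda v:np.abs(render(n,parts,(v[0]/1000,v[1]/1000,v[2]/50),z,roi)-m).sum()
    v=np.array([p0[0]*1000,p0[1]*1000,p0[2]*50])
    for s in(15,4): v=minimize(f,v,method='Nelder-Mead',options=dict(initial_simplex=np.vstack([v,v+np.eye(3)*s]),xatol=.05,fatol=.02)).x
    return v[0],v[1],np.degrees(v[2]/50),f(v),m.sum()
E
python3 - <<'E'
from h import *
ims={n:cv2.imread(f"pics/{n}0.png")[:,:,::-1] for n in("top","scene")}
c=r.calibration("top")
def ray(u,v,z=.015):
    K=np.array([[c["fx"],0,c["cx"]],[0,c["fy"],c["cy"]],[0,0,1.]])
    q=cv2.undistortPoints(np.array([[[u,v]]],float),K,c["dist"])[0,0]
    d=R.from_rotvec(c["attitude"]).apply([q[0],q[1],1]); s=(z-c["position"][2])/d[2]; return c["position"][:2]+s*d[:2]
# (centre px, yaw guess: leg dirs)
px=dict(tier_green=(155,249,None),tier_pink=(474,237,None),stand=(339,216,None),diya_large=(393,271,0),diya_small=(228,255,0),coaster=(388,143,0))
for o,(u,v,y) in px.items():
    xy=ray(u,v); print(o,xy.round(3))
    for n in ims:
        best=min((fit(o,n,ims[n],(*xy,a)) for a in ([0] if y==0 else np.radians([20,65,110,155,200,245,290,335]))),key=lambda t:t[3])
        print('  ',n,np.round(best,2), 'proj',proj(n,[[best[0]/1000,best[1]/1000,.01]]).round(1))
E
```

```text
tier_green [0.439 0.345]Traceback (most recent call last):
  File "<stdin>", line 13, in <module>
  File "<stdin>", line 13, in <genexpr>
  File "h.py", line 37, in fit
    for s in(15,4): v=minimize(f,v,method='Nelder-Mead',options=dict(initial_simplex=np.vstack([v,v+np.eye(3)*s]),xatol=.05,fatol=.02)).x
                      ~~~~~~~~^^^^^^^^^^^^^^^^^^^^^^^^^^^^^^^^^^^^^^^^^^^^^^^^^^^^^^^^^^^^^^^^^^^^^^^^^^^^^^^^^^^^^^^^^^^^^^^^^^^^^^^^^
    res = _minimize_neldermead(fun, x0, args, callback, bounds=bounds,
                               **options)
    fxr = func(xr)
    fx = function(np.copy(x), *(wrapper_args + args))
  File "h.py", line 35, in <lambda>
    f=lambda v:np.abs(render(n,parts,(v[0]/1000,v[1]/1000,v[2]/50),z,roi)-m).sum()
                      ~~~~~~^^^^^^^^^^^^^^^^^^^^^^^^^^^^^^^^^^^^^^^^^^^^^
  File "h.py", line 19, in render
    W=(np.array(q)/1000)@Rz.T+[p[0],p[1],z]; uv=(proj(n,W)-[x0,y0]+.5)*S-.5
                                                 ~~~~^^^^^
  File "h.py", line 6, in proj
    c=r.calibration(n); M=R.from_rotvec(c["attitude"]).as_matrix().T
ValueError: time passes only in moves, steps and waits
```

```bash
python3 - <<'E'
import cv2,numpy as np
t=cv2.imread("pics/top0.png"); s=cv2.imread("pics/scene0.png")
f=lambda i,x,y:cv2.resize(i[y:y+66,x:x+88],(400,300),interpolation=cv2.INTER_CUBIC)
cv2.imwrite("pics/crop0.png",np.vstack([np.hstack([f(t,295,183),f(t,108,215)]),np.hstack([f(t,430,203),f(s,250,160)])]))
E
```

```text
(no output)
```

View pics/crop0.png

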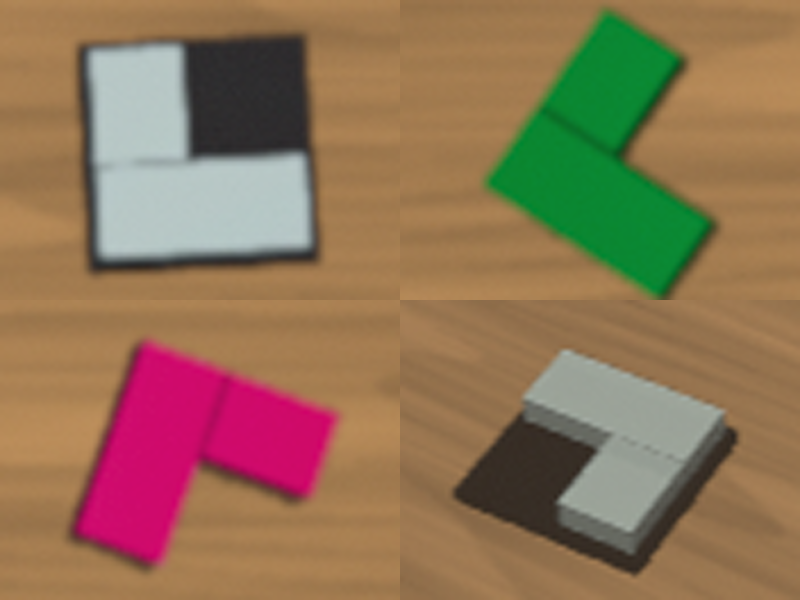

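```bash
sed -i 's/^def proj/CAL={n:r.calibration(n) for n in("top","scene")}\ndef proj/; s/c=r.calibration(n); M/c=CAL[n]; M/' h.py
cat > m0.py <<'E'
from h import *
ims={n:cv2.imread(f"pics/{n}0.png")[:,:,::-1] for n in("top","scene")}
xy0=dict(tier_green=(.439,.345),tier_pink=None)
c=CAL["top"]
def ray(u,v,z=.015):
    K=np.array([[c["fx"],0,c["cx"]],[0,c["fy"],c["cy"]],[0,0,1.]])
    q=cv2.undistortPoints(np.array([[[u,v]]],float),K,c["dist"])[0,0]
    d=R.from_rotvec(c["attitude"]).apply([q[0],q[1],1]); s=(z-c["position"][2])/d[2]; return c["position"][:2]+s*d[:2]
px=dict(tier_green=(155,249,-120),tier_pink=(474,237,170),stand=(339,216,-88),diya_large=(393,271,0),diya_small=(228,255,0),coaster=(388,143,0))
for o,(u,v,y) in px.items():
    xy=ray(u,v); print(o,xy.round(3))
    for n in ims:
        best=min((fit(o,n,ims[n],(*xy,np.radians(y+a))) for a in ([0] if y==0 else [-35,0,35])),key=lambda t:t[3])
        print('  ',n,np.round(best,2))
for o,q in dict(white=(157,172),bowl=(467,167),jar=(243,135)).items(): print(o,ray(*q,.03).round(3))
E
python3 m0.py
```

```text
tier_green [0.439 0.345]
   top [ 440.45  337.66 -122.84  134.85 1547.  ]
   scene [ 433.72  335.37 -122.05  282.74 1128.  ]
tier_pink [ 0.463 -0.344]
   top [ 456.07 -346.55  159.61  158.54 1449.  ]
   scene [ 445.24 -359.82  153.11  277.25  563.  ]
stand [ 0.51 -0.05]
   top [ 511.54  -48.14  -87.24  206.83 2402.  ]
   scene [ 507.7   -50.57  -87.04  144.65 1695.  ]
diya_large [ 0.39  -0.166]
   top [ 390.56 -166.31    8.72  133.94  519.  ]
   scene [ 372.02 -180.79   18.82  308.74   73.  ]
diya_small [0.425 0.189]
   top [426.88 190.14   6.36 149.8  207.  ]
   scene [412.96 184.41  10.85 245.8   46.  ]
coaster [ 0.673 -0.161]
   top [ 676.76 -160.23    8.13   83.58  913.  ]
   scene [ 673.54 -163.89    3.24   85.51  687.  ]
white [0.603 0.342]
bowl [ 0.615 -0.33 ]
jar [0.686 0.159]
```

```bash
python3 - <<'E'
import cv2
t=cv2.imread("pics/top0.png")[:,:,::-1]; s=cv2.imread("pics/scene0.png")[:,:,::-1]
for im,pts in((t,[(240,140+i) for i in range(12,30,3)]),):
    pass
print('top diyaL row271',[tuple(map(int,t[271,x])) for x in range(374,414,3)])
print('top diyaS row255',[tuple(map(int,t[255,x])) for x in range(214,244,2)])
print('top pink row230',[tuple(map(int,t[235,x])) for x in range(446,506,4)])
print('scene diyaL row150',[tuple(map(int,s[150,x])) for x in range(264,300,3)])
print('scene diyaS',[tuple(map(int,s[212,x])) for x in range(384,414,3)])
print('scene pink',[tuple(map(int,s[146,x])) for x in range(184,244,4)])
print('scene green',[tuple(map(int,s[246,x])) for x in range(434,494,4)])
print('scene stand',[tuple(map(int,s[195,x])) for x in range(256,330,5)])
print('top stand',[tuple(map(int,t[230,x])) for x in range(306,372,2)])
print('top coaster',[tuple(map(int,t[143,x])) for x in range(366,410,2)])
E
```

```text
top diyaL row271 [(152, 116, 74), (150, 114, 74), (113, 68, 38), (165, 86, 45), (168, 87, 46), (170, 88, 46), (166, 109, 85), (168, 90, 53), (172, 88, 46), (167, 86, 46), (127, 67, 40), (147, 88, 44), (165, 125, 81), (166, 126, 81)]
top diyaS row255 [(158, 120, 77), (159, 115, 71), (147, 91, 41), (122, 64, 39), (165, 85, 46), (170, 89, 48), (171, 95, 59), (171, 112, 88), (169, 91, 55), (168, 85, 47), (170, 87, 45), (160, 84, 43), (111, 72, 46), (155, 118, 76), (166, 125, 80)]
top pink row230 [(185, 140, 90), (174, 129, 85), (193, 13, 101), (207, 10, 108), (208, 11, 108), (206, 10, 106), (206, 10, 106), (183, 10, 93), (207, 10, 107), (208, 10, 107), (207, 10, 106), (207, 10, 105), (207, 10, 104), (207, 10, 104), (188, 93, 92)]
scene diyaL row150 [(154, 117, 80), (148, 113, 76), (111, 74, 50), (149, 84, 55), (154, 86, 57), (126, 112, 98), (147, 88, 60), (148, 83, 54), (124, 73, 46), (84, 56, 38), (129, 99, 67), (156, 119, 81)]
scene diyaS [(151, 115, 77), (146, 112, 76), (90, 57, 38), (148, 84, 55), (151, 86, 56), (146, 104, 81), (153, 86, 54), (134, 83, 47), (151, 114, 77), (154, 118,
[... 954 characters left out ...]
98), (183, 199, 198), (183, 199, 197), (184, 199, 197), (184, 199, 198), (184, 199, 198), (182, 198, 197), (182, 200, 197), (183, 199, 199), (181, 199, 197), (182, 200, 198), (181, 199, 197), (182, 199, 198), (181, 199, 197), (182, 199, 198), (183, 200, 199), (158, 171, 172), (106, 85, 65), (163, 123, 80), (165, 125, 80), (165, 126, 81)]
top coaster [(177, 134, 86), (175, 133, 86), (100, 87, 96), (38, 71, 112), (129, 109, 91), (193, 146, 48), (191, 145, 45), (192, 146, 44), (192, 145, 46), (192, 145, 44), (191, 145, 44), (192, 145, 45), (190, 143, 42), (191, 144, 44), (192, 145, 47), (190, 143, 44), (190, 144, 45), (168, 131, 69), (57, 77, 109), (78, 84, 109), (165, 127, 89), (177, 134, 87)]
```

```bash
python3 - <<'E'
s=open('h.py').read()
a=s.index("def mask"); b=s.index("def fit")
s=s[:a]+'''def mask(o,im,n):
    R_,G,B=[im[...,i].astype(float)+1 for i in range(3)]; g,b=G/R_,B/R_; top=n=='top'
    if o=='tier_green': return g>(1.45 if top else 1.1)
    if o=='tier_pink': return g<(.4 if top else .52)
    if o.startswith('diya'): return g<(.645 if top else .675)
    if o=='stand': return b>(.56 if top else .58)
    if o=='coaster': return (b>.68)|(b<.36)
'''+s[b:].replace("x0:x0+w]).astype","x0:x0+w],n).astype").replace("m=(lab==keep)","m=((lab>0) if o.startswith('diya') else (lab==keep))").replace("-1,1,-1).astype(float)","-1,1,-1).astype(float); m=cv2.morphologyEx(m,cv2.MORPH_CLOSE,np.ones((3,3)))\n    if save: cv2.imwrite(save,np.hstack([cv2.resize(m*255,(400,400)),cv2.resize(render(n,parts,p0,z,roi)*255,(400,400))]))\n   ")
open('h.py','w').write(s)
E
python3 m0.py
```

```text
tier_green [0.439 0.345]
   top [ 440.84  337.52 -122.26  167.55 1514.  ]
   scene [ 439.57  336.48 -122.63   86.25 1338.  ]
tier_pink [ 0.463 -0.344]
   top [ 455.41 -346.71  158.81  139.91 1467.  ]
   scene [ 453.33 -347.38  158.29   54.41  811.  ]
stand [ 0.51 -0.05]
   top [ 510.98  -48.46  -87.21   92.52 2525.  ]
   scene [ 508.79  -50.08  -86.82   65.92 1796.  ]
diya_large [ 0.39  -0.166]
   top [ 389.75 -166.91   11.83   42.98  614.  ]
   scene [ 389.07 -167.68    7.94  112.6   436.  ]
diya_small [0.425 0.189]
   top [426.52 189.83   7.9   45.48 312.  ]
   scene [426.93 189.46   7.9   32.88 266.  ]
coaster [ 0.673 -0.161]
   top [ 676.83 -160.68   11.49   28.75 1011.  ]
   scene [ 6.7524e+02 -1.6190e+02 -5.6000e-01  3.0160e+01  7.6000e+02]
white [0.603 0.342]
bowl [ 0.615 -0.33 ]
jar [0.686 0.159]
```

```bash
python3 - <<'E'
from h import *
im=cv2.imread("pics/top0.png")
def ov(o,p):
    S=8; big=cv2.resize(im,None,fx=S,fy=S,interpolation=cv2.INTER_CUBIC); c=proj("top",[[p[0]/1e3,p[1]/1e3,.01]])[0]
    Rz=R.from_euler('z',p[2],degrees=True).as_matrix()
    for q in MOD[o]:
        uv=(proj("top",np.array(q)/1e3@Rz.T+[p[0]/1e3,p[1]/1e3,0])+.5)*S-.5
        cv2.polylines(big,[cv2.convexHull(uv.astype(np.int32))],True,(255,255,255),1)
    x,y=(c*S).astype(int); return big[y-280:y+280,x-260:x+260]
cv2.imwrite("pics/ov.png",cv2.resize(np.hstack([ov('tier_green',(440.8,337.5,-122.3)),ov('tier_pink',(455.4,-346.7,158.8))]),(800,430)))
E
```

```text
(no output)
```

View pics/ov.png

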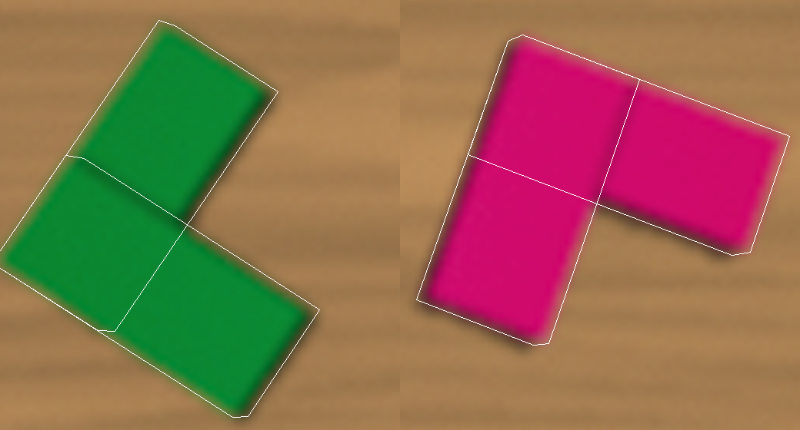

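The overlay shows the outline slightly too large on the outer edges, because the dark sides get mixed in. I'll refine by fitting top faces only.

```bash
cat >> h.py <<'E'
LT=[box(-50,50,-50,-6,0,0),box(-50,-6,-50,50,0,0)]
COL={('tier_green','top'):(10,135,50),('tier_pink','top'):(207,10,107),('stand','top'):(183,199,198),
 ('tier_green','scene'):(52,115,52),('tier_pink','scene'):(175,45,84),('stand','scene'):(152,160,150)}
def fittop(o,n,im,p0,z,bg=()):
    """fit top face; p0 m,m,rad ; bg extra background colours"""
    C=np.array(COL[o,n],float); W=[(165,126,82) if n=='top' else (154,118,80),C*(.4 if n=='top' else .58),(50,42,36)]+list(bg)
    c=proj(n,[[p0[0],p0[1],z]])[0]; roi=(int(c[0])-40,int(c[1])-40,80,80); x0,y0,w,h=roi
    I=im[y0:y0+h,x0:x0+w].astype(float); d=lambda q:np.linalg.norm(I-np.array(q),axis=2)
    a=np.min([1/(1+d(C)/np.maximum(d(q),1)) for q in W],0); m=np.clip((a-.5)*2.+.5,0,1)
    f=lambda v:(np.abs(render(n,LT,(v[0]/1000,v[1]/1000,v[2]/50),z,roi)-m)**1).sum()
    v=np.array([p0[0]*1000,p0[1]*1000,p0[2]*50])
    for s in(6,3): v=minimize(f,v,method='Nelder-Mead',options=dict(initial_simplex=np.vstack([v,v+np.eye(3)*s]),xatol=.05,fatol=.02)).x
    return np.round([v[0],v[1],np.degrees(v[2]/50),f(v),m.sum(),render(n,LT,(v[0]/1000,v[1]/1000,v[2]/50),z,roi).sum()],2)
E
python3 - <<'E'
from h import *
ims={n:cv2.imread(f"pics/{n}0.png")[:,:,::-1] for n in("top","scene")}
for o,p,z in(('tier_green',(.440,.337,-122.3),.018),('tier_pink',(.455,-.347,158.7),.018),('stand',(.51,-.049,-87),.026)):
    for n in ims: print(o,n,fittop(o,n,ims[n],(p[0],p[1],np.radians(p[2])),z))
E
```

```text
tier_green top [ 440.51  335.75 -122.82   71.16 1505.6  1534.7 ]
tier_green scene [ 441.66  336.58 -122.77   88.35 1171.52 1101.69]
tier_pink top [ 455.01 -344.44  158.74   74.25 1431.48 1462.1 ]
tier_pink scene [ 455.32 -346.01  158.6    81.25  677.68  617.86]
stand top [ 510.31  -48.6   -86.98   55.95 1425.26 1479.08]
stand scene [510.62 -49.18 -87.07  30.83 851.57 867.43]
```

Both cameras now agree within about 1 mm: green (441, 336, −122.8°), pink (455, −345, 158.7°), stand square (510.5, −49, −87°). Going to green.

apply_moves:
  steps:
    - [[300,400,-40],[0,0,1.5],-0.4]
    - [[300,400,-40],[0,0,1.5],-0.4]
    - [[300,400,-40],[0,0,1.5],-0.4]
    - [[300,400,-40],[0,0,1.5],-0.4]
    - [[300,400,-40],[0,0,1.5],-0.4]
    - [[300,400,-40],[0,0,1.5],-0.4]
    - [[300,400,-40],[0,0,1.5],-0.4]
    - [[300,400,-40],[0,0,1.5],-0.4]
    - [[300,400,-40],[0,0,1.5],-0.4]
    - [[300,400,-40],[0,0,1.5],-0.4]
    - [[300,400,-40],[0,0,1.5],-0.4]
    - [[287,955,-100],[0,0,2.285],-0.4]
    - [[287,955,-100],[0,0,2.285],-0.4]
    - [[287,955,-100],[0,0,2.285],-0.4]
    - [[287,955,-100],[0,0,2.285],-0.4]
    - [[287,955,-100],[0,0,2.285],-0.4]
    - [[287,955,-100],[0,0,2.285],-0.4]
    - [[287,955,-100],[0,0,2.285],-0.4]
    - [[287,955,-100],[0,0,2.285],-0.4]
    - [[287,955,-100],[0,0,2.285],-0.4]

```text
time: 1.77
tool_pos: [0.4572, 0.1404, 0.1654]
tool_rot: [3.015, -0.883, -0.0]
wrist_force: [1.8, 0.5, 0.6]
grip_width: 0.0598
finger_force: 0.0
```

apply_moves:
  steps:
    - [[4,195,-50],[0,0,0],-0.4]
    - [[4,195,-50],[0,0,0],-0.4]
    - [[4,195,-50],[0,0,0],-0.4]
    - [[4,195,-50],[0,0,0],-0.4]
    - [[4,195,-50],[0,0,0],-0.4]
    - [[4,195,-50],[0,0,0],-0.4]
    - [[4,195,-50],[0,0,0],-0.4]
    - [[4,195,-50],[0,0,0],-0.4]
    - [[4,195,-50],[0,0,0],-0.4]

```text
time: 2.52
tool_pos: [0.4618, 0.3324, 0.1157]
tool_rot: [3.013, -0.887, -0.0]
wrist_force: [0.9, 0.1, -0.1]
grip_width: 0.0599
finger_force: 0.0
```

apply_moves:
  steps:
    - [[1,23,-30],[0,0,0],-0.4]
    - [[1,23,-60],[0,0,0],-0.4]
    - [[1,23,-85],[0,0,0],-0.4]
    - [[1,23,-92],[0,0,0],-0.4]
    - [[1,23,-96],[0,0,0],-0.4]
    - [[1,23,-99],[0,0,0],-0.4]
    - [[1,23,-101],[0,0,0],-0.4]
    - [[1,23,-101],[0,0,0],-0.4]

```text
time: 3.18
tool_pos: [0.4635, 0.3568, 0.0159]
tool_rot: [-3.012, 0.886, -0.001]
wrist_force: [0.3, 0.4, 0.5]
grip_width: 0.0597
finger_force: 0.0
```

```bash
python3 - <<'E'
from h import *
s=r.snapshot("scene"); cv2.imwrite("pics/s1.png",cv2.resize(s[180:300,400:560],(800,600),interpolation=cv2.INTER_CUBIC)[:,:,::-1])
q=r.read_state(); print(q["tool_pos"],q["wrist_force"],q["grip_width"])
E
```

```text
[0.46348626 0.35685538 0.01596448] [ 0.24243741 -0.02461976 -0.26458588] 0.05984391512081812
```

View pics/s1.png

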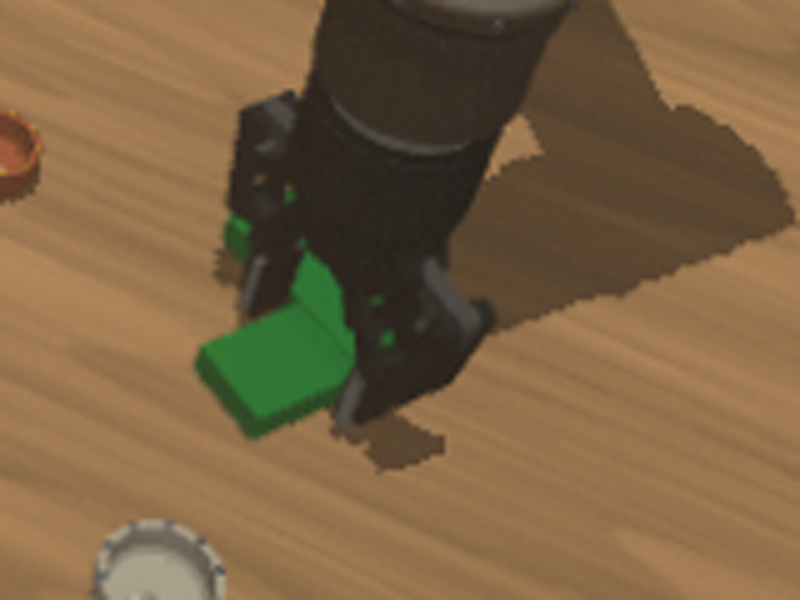

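The fingers straddle the leg, with one in the L's notch at about (250,290) and the other outside at (360,400), tips clear of the desk. Closing.

apply_moves:
  steps:
    - [[0,-1,-1],[0,0,0],0.2]
    - [[0,-1,-1],[0,0,0],0.6]
    - [[0,-1,-1],[0,0,0],1]
    - [[0,-1,-1],[0,0,0],1]
    - [[0,-1,-1],[0,0,0],1]
    - [[0,-1,-1],[0,0,0],1]
    - [[0,-1,-1],[0,0,0],1]
    - [[0,-1,-1],[0,0,0],1]

```text
time: 3.9
tool_pos: [0.4634, 0.356, 0.0149]
tool_rot: [-3.013, 0.885, -0.002]
wrist_force: [-0.8, -1.0, 5.7]
grip_width: 0.0424
finger_force: 62.7
```

apply_moves:
  steps:
    - [[0,0,15],[0,0,0],1]
    - [[0,0,40],[0,0,0],1]
    - [[0,0,70],[0,0,-0.1],1]
    - [[40,-433,100],[0,0,-2.517],1]
    - [[40,-433,100],[0,0,-2.517],1]
    - [[40,-433,100],[0,0,-2.517],1]
    - [[40,-433,100],[0,0,-2.517],1]
    - [[40,-433,100],[0,0,-2.517],1]
    - [[40,-433,100],[0,0,-2.517],1]
    - [[40,-433,100],[0,0,-2.517],1]
    - [[40,-433,100],[0,0,-2.517],1]
    - [[40,-433,100],[0,0,-2.517],1]
    - [[40,-433,100],[0,0,-2.517],1]
    - [[40,-433,100],[0,0,-2.517],1]
    - [[40,-433,100],[0,0,-2.517],1]
    - [[40,-433,100],[0,0,-2.517],1]
    - [[40,-433,100],[0,0,-2.517],1]
    - [[40,-433,100],[0,0,-2.517],1]
    - [[40,-433,100],[0,0,-2.517],1]
    - [[40,-433,100],[0,0,-2.517],1]

```text
time: 5.57
tool_pos: [0.5023, -0.0776, 0.1132]
tool_rot: [0.528, -3.096, -0.001]
wrist_force: [-0.7, 0.1, -1.8]
grip_width: 0.0425
finger_force: 61.9
```

apply_moves:
  steps:
    - [[1.5,0,-20],[0,0,-0.285],1]
    - [[1.5,0,-40],[0,0,-0.285],1]
    - [[1.5,0,-56],[0,0,-0.285],1]
    - [[1.5,0,-56],[0,0,-0.285],1]
    - [[1.5,0,-56],[0,0,-0.285],1]
    - [[1.5,0,-56],[0,0,-0.285],1]

```text
time: 6.07
tool_pos: [0.5049, -0.0775, 0.0583]
tool_rot: [-0.096, 3.139, -0.0]
wrist_force: [1.2, 0.0, -0.8]
grip_width: 0.0426
finger_force: 61.8
```

```bash
python3 - <<'E'
from h import *
q=r.read_state(); print(q["tool_pos"],q["tool_rot"],2*np.degrees(np.arctan2(q["tool_rot"][1],q["tool_rot"][0]))-90)
f=lambda i:cv2.resize(i,(400,320),interpolation=cv2.INTER_CUBIC)
s=r.snapshot("scene"); t=r.snapshot("top"); cv2.imwrite("pics/s2.png",np.hstack([f(s[150:230,243:343]),f(t[176:256,289:389])])[:,:,::-1])
cv2.imwrite("pics/s2_scene.png",s[:,:,::-1]);cv2.imwrite("pics/s2_top.png",t[:,:,::-1])
E
```

```text
[ 0.50494605 -0.07748695  0.05827748] [-9.59361471e-02  3.13907426e+00 -1.37064883e-04] 93.5010486859469
```

View pics/s2.png

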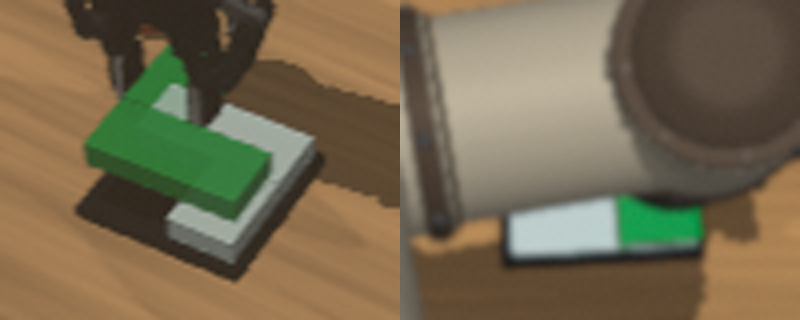

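Green is held turned the right way over the stand. Its elbow is opposite the clear one. In the top view the arm covers most of it. Lowering.

apply_moves:
  steps:
    - [[-1,0,-8],[0,0,-0.009],1]
    - [[-1,0,-13],[0,0,-0.009],1]
    - [[-1,0,-15.5],[0,0,-0.009],1]
    - [[-1,0,-16.5],[0,0,-0.009],1]
    - [[-1,0,-16.5],[0,0,-0.009],1]

```text
time: 6.58
tool_pos: [0.5032, -0.0775, 0.041]
tool_rot: [0.08, -3.14, 0.0]
wrist_force: [0.1, 0.6, -0.9]
grip_width: 0.0427
finger_force: 61.9
```

```bash
cat > occ.py <<'E'
from h import *
def fitocc(o,im,p0,z,bg):
    """scene-camera top-face fit ignoring dark (gripper) pixels"""
    n='scene'; C=np.array(COL[o,n],float); W=[(154,118,80),C*.58]+list(bg)
    c=proj(n,[[p0[0],p0[1],z]])[0]; roi=(int(c[0])-40,int(c[1])-40,80,80); x0,y0,w,h=roi
    I=im[y0:y0+h,x0:x0+w].astype(float); d=lambda q:np.linalg.norm(I-np.array(q),axis=2)
    a=np.min([1/(1+d(C)/np.maximum(d(q),1)) for q in W+[(50,42,36)]],0); m=np.clip((a-.5)*2+.5,0,1)
    g=(d((45,38,34))<30).astype(np.uint8); g[int(c[1])-y0+12:]=0; wt=1.-cv2.dilate(g,np.ones((3,3)))
    f=lambda v:(wt*np.abs(render(n,LT,(v[0]/1e3,v[1]/1e3,v[2]/50),z,roi)-m)).sum()
    v=np.array([p0[0]*1e3,p0[1]*1e3,p0[2]*50])
    for s in(5,2): v=minimize(f,v,method='Nelder-Mead',options=dict(initial_simplex=np.vstack([v,v+np.eye(3)*s]),xatol=.05,fatol=.02)).x
    return np.round([v[0],v[1],np.degrees(v[2]/50),f(v)],2)
E
python3 - <<'E'
from occ import *
q=r.read_state(); print(q["tool_pos"],q["wrist_force"],2*np.degrees(np.arctan2(q["tool_rot"][1],q["tool_rot"][0]))-90)
s=r.snapshot("scene"); cv2.imwrite("pics/s3.png",s[:,:,::-1])
print(fitocc('tier_green',s,(.5105,-.049,np.radians(93)),.0445,[COL['stand','scene']]))
E
```

```text
[ 0.50319054 -0.07754938  0.04104209] [ 0.05204155  0.56442558 -0.91101978] -267.07579087898137
[509.79 -46.62  93.17 530.62]
```

apply_moves:
  steps:
    - [[0.8,0,-0.6],[0,0,0],1]
    - [[0.8,0,-0.8],[0,0,0],1]
    - [[0.8,0,-0.8],[0,0,0],0.2]
    - [[0.8,0,-0.8],[0,0,0],-0.2]
    - [[0.8,0,-0.8],[0,0,0],-0.4]
    - [[0.8,0,-0.8],[0,0,0],-0.4]
    - [[0.8,0,-0.8],[0,0,0],-0.4]
    - [[0.8,0,15],[0,0,0],-0.4]
    - [[0.8,0,40],[0,0,0],-0.4]
    - [[0.8,0,80],[0,0,0],-0.4]
    - [[-30,-100,100],[0,0,0],-0.4]
    - [[-30,-200,100],[0,0,0],-0.4]
    - [[-30,-200,100],[0,0,0],-0.4]
    - [[-30,-200,100],[0,0,0],-0.4]
    - [[-30,-200,100],[0,0,0],-0.4]
    - [[-30,-200,100],[0,0,0],-0.4]

```text
time: 7.97
tool_pos: [0.4729, -0.2829, 0.1416]
tool_rot: [-0.07, 3.139, -0.003]
wrist_force: [1.1, 0.1, 0.6]
grip_width: 0.06
finger_force: 0.0
```

```bash
python3 - <<'E'
from h import *
q=r.read_state(); print(q["tool_pos"],q["tool_rot"])
f=lambda i:cv2.resize(i,(400,320),interpolation=cv2.INTER_CUBIC)
s=r.snapshot("scene"); t=r.snapshot("top"); cv2.imwrite("pics/s4.png",np.hstack([f(s[150:230,243:343]),f(t[176:256,289:389])])[:,:,::-1])
for n,i in(("scene",s),("top",t)): print(n,fittop('tier_green',n,i,(.5105,-.049,np.radians(93)),.044,[COL['stand',n]]))
E
```

```text
[ 0.47291612 -0.28287991  0.14160821] [-7.01982734e-02  3.13928074e+00 -2.64035189e-03]
scene [ 509.68  -47.44   93.29 1148.78 1702.65  893.67]
top [ 509.46  -47.99   94.96  712.89 1344.05 1516.06]
```

View pics/s4.png

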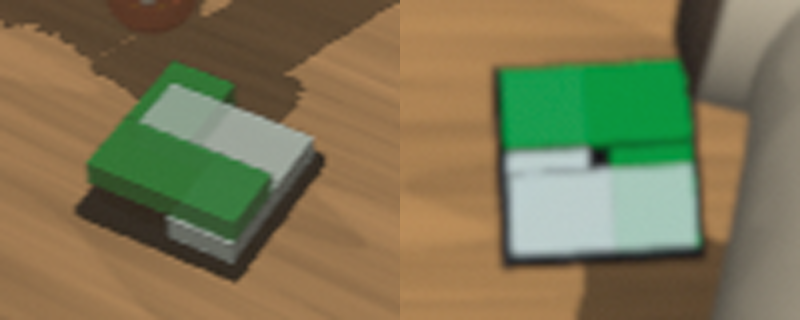

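Green lies on the stand, turned opposite; the clear tier shows through because of how the renderer draws it. Measuring with multi-colour classes.

```bash
cat > cls.py <<'E'
from h import *
def fitc(n,im,p0,z,obj,bg,half=36):
    c=proj(n,[[p0[0],p0[1],z]])[0]; roi=(int(c[0])-half,int(c[1])-half,2*half,2*half); x0,y0,w,h=roi
    I=im[y0:y0+h,x0:x0+w].astype(float); d=lambda L:np.min([np.linalg.norm(I-np.array(q),axis=2) for q in L],0)
    a=d(bg)/(d(bg)+d(obj)+1e-6); m=np.clip((a-.5)*2+.5,0,1)
    f=lambda v:np.abs(render(n,LT,(v[0]/1e3,v[1]/1e3,v[2]/50),z,roi)-m).sum()
    v=np.array([p0[0]*1e3,p0[1]*1e3,p0[2]*50])
    for s in(5,2): v=minimize(f,v,method='Nelder-Mead',options=dict(initial_simplex=np.vstack([v,v+np.eye(3)*s]),xatol=.05,fatol=.02)).x
    R_=render(n,LT,(v[0]/1e3,v[1]/1e3,v[2]/50),z,roi)
    return np.round([v[0],v[1],np.degrees(v[2]/50),f(v),m.sum(),R_.sum()],2)
E
python3 - <<'E'
from cls import *
t=r.snapshot("top"); s=r.snapshot("scene"); cv2.imwrite("pics/t5.png",t[:,:,::-1]); cv2.imwrite("pics/sc5.png",s[:,:,::-1])
# crop coords (4x): top origin (289,176), scene (243,150)
for nm,(u,v) in dict(green_up=(640,100),lg=(540,100),pale=(655,210),white=(560,210),strip=(650,155),gap=(598,157),wleft=(545,160)).items():
    x=289+(u-400)//4;y=176+v//4; print('top',nm,t[y,x])
for nm,(u,v) in dict(back=(170,80),pg=(170,105),wh=(240,130),front=(150,160),fr2=(220,185),side=(150,190),side2=(250,200)).items():
    x=243+u//4;y=150+v//4; print('sc',nm,s[y,x])
obj=[t[201,349],t[201,324],t[228,352]]; bg=[(165,126,82),t[228,329],(50,42,36),(80,60,40)]
print(fitc('top',t,(.5105,-.049,np.radians(93)),.044,obj,bg,30))
obj=[s[170,285],s[176,285],s[190,280],s[196,298]]; bg=[(154,118,80),s[182,303],(50,42,36),s[197,280],s[200,305],(75,57,40),(100,80,55)]
print(fitc('scene',s,(.5105,-.049,np.radians(93)),.044,obj,bg,36))
E
```

```text
top green_up [ 10 150  61]
top lg [ 23 157  79]
top pale [167 200 187]
top white [187 203 201]
top strip [ 10 150  62]
top gap [28 27 28]
top wleft [187 204 202]
sc back [ 52 118  55]
sc pg [140 161 142]
sc wh [157 165 155]
sc front [ 50 116  53]
sc fr2 [ 58 125  64]
sc side [51 89 45]
sc side2 [ 55 103  56]
[ 508.6   -46.93   92.88  233.42 1623.28 1516.77]
[508.65 -46.6   92.85 187.94 984.48 890.33]
```

```bash
cat > ov.py <<'E'
from h import *
LP=np.array([(-50,-50),(50,-50),(50,-6),(-6,-6),(-6,50),(-50,50)],float)
def ov(n,im,items,ctr,S=9,W=400,H=520):
    big=cv2.resize(im[:,:,::-1],None,fx=S,fy=S,interpolation=cv2.INTER_CUBIC)
    for (x,y,a,z),col in items:
        Rz=R.from_euler('z',a,degrees=True).as_matrix()[:2,:2]
        P=np.c_[LP@Rz.T/1e3+[x/1e3,y/1e3],np.full(6,z)]
        cv2.polylines(big,[((proj(n,P)+.5)*S-.5).round().astype(np.int32)],True,col,1,cv2.LINE_AA)
    c=(proj(n,[ctr])[0]*S).astype(int); return big[c[1]-H//2:c[1]+H//2,c[0]-W//2:c[0]+W//2]
E
python3 - <<'E'
from ov import *
t=cv2.imread("pics/t5.png")[:,:,::-1]; s=cv2.imread("pics/sc5.png")[:,:,::-1]
it=[((510.5,-48.9,93,.044),(0,0,255)),((510.5,-48.9,-87,.026),(255,0,0))]
c=(.5105,-.049,.035)
cv2.imwrite("pics/ov5.png",np.hstack([ov("top",t,it,c,7),ov("scene",s,it,c,6)]))
E
```

```text
(no output)
```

View pics/ov5.png

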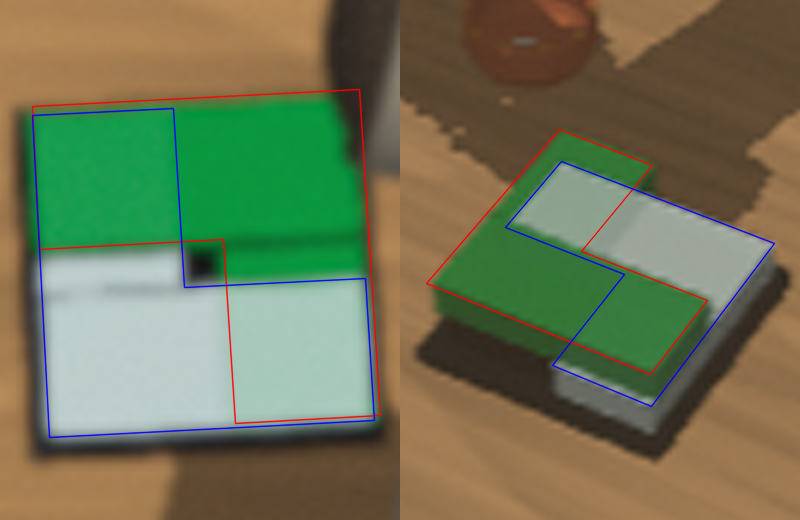

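```bash
cat > edge.py <<'E'
from h import *
from scipy.ndimage import map_coordinates
def edge(n,im,p,z,A,B,ch=1,dark_out=True,rng=3.0,k=25):
    """mean offset (mm, outward +) of the measured edge from model edge A-B (own frame mm), pose p(mm,mm,deg)"""
    Rz=R.from_euler('z',p[2],degrees=True).as_matrix()[:2,:2]; A,B=np.array(A,float),np.array(B,float)
    t=(B-A)/np.linalg.norm(B-A); nrm=np.array([t[1],-t[0]])  # outward for ccw outline
    d=np.linspace(-7,7,57); out=[]
    for f in np.linspace(.12,.88,k):
        P=(A+(B-A)*f)[None]+d[:,None]*nrm; W=np.c_[P@Rz.T/1e3+np.array(p[:2])/1e3,np.full(len(d),z)]
        uv=proj(n,W); v=map_coordinates(im[...,ch].astype(float),[uv[:,1],uv[:,0]],order=1)
        g=np.gradient(v); g=-g if dark_out else g; g=np.where(abs(d)<rng+2,g,0)
        i=np.argmax(g); w=slice(max(i-4,0),i+5); gg=np.clip(g[w],0,None); out.append((d[w]*gg).sum()/max(gg.sum(),1e-6))
    return round(float(np.median(out)),2),round(float(np.std(out)),2)
E
python3 - <<'E'
from edge import *
t=cv2.imread("pics/t5.png")[:,:,::-1]; t0=cv2.imread("pics/top0.png")[:,:,::-1]
s=cv2.imread("pics/sc5.png")[:,:,::-1]; s0=cv2.imread("pics/scene0.png")[:,:,::-1]
st=(510.5,-48.9,-87); g=(510.5,-48.9,93)
E={'elbow-x(bottom)':((-50,-50),(50,-50)),'xend':((50,-50),(50,-6)),'in_x':((50,-6),(-6,-6)),'in_y':((-6,-6),(-6,50)),'yend':((-6,50),(-50,50)),'elbow-y':((-50,50),(-50,-50))}
for k,(a,b) in E.items():
    print(k,'clear0 top',edge('top',t0,st,.026,a,b),'scene',edge('scene',s0,st,.026,a,b),'| green top',edge('top',t,g,.044,a,b),'scene',edge('scene',s,g,.044,a,b))
E
```

```text
elbow-x(bottom) clear0 top (1.18, 0.61) scene (-0.23, 0.4) | green top (-1.95, 0.72) scene (-1.47, 0.44)
xend clear0 top (-0.25, 0.47) scene (-0.1, 0.53) | green top (2.07, 0.61) scene (0.99, 0.52)
in_x clear0 top (-0.12, 0.75) scene (-0.41, 0.42) | green top (-0.71, 1.28) scene (-4.19, 2.6)
in_y clear0 top (-0.0, 0.85) scene (0.24, 0.47) | green top (-0.44, 1.42) scene (0.98, 0.65)
yend clear0 top (-0.39, 0.52) scene (-0.25, 0.45) | green top (2.47, 0.71) scene (0.77, 0.54)
elbow-y clear0 top (1.33, 0.48) scene (0.05, 0.64) | green top (-2.28, 0.83) scene (-1.94, 1.13)
```

Both cameras agree that green sits about 1.2 mm low in x and 1.3 mm high in y against the clear tier. I have plenty of time, so I'll re-grip and shift it.

apply_moves:
  steps:
    - [[31,205,0],[0,0,0.006],-0.4]
    - [[31,205,0],[0,0,0.006],-0.4]
    - [[31,205,0],[0,0,0.006],-0.4]
    - [[31,205,0],[0,0,0.006],-0.4]
    - [[31,205,0],[0,0,0.006],-0.4]
    - [[31,205,-10],[0,0,0.006],-0.4]
    - [[31,205,-40],[0,0,0.006],-0.4]
    - [[31,205,-70],[0,0,0.006],-0.4]
    - [[31,205,-90],[0,0,0.006],-0.4]
    - [[31,205,-98],[0,0,0.006],-0.4]
    - [[31,205,-100.5],[0,0,0.006],-0.4]
    - [[31,205,-100.5],[0,0,0.006],-0.4]

```text
time: 9.17
tool_pos: [0.5046, -0.072, 0.0406]
tool_rot: [0.091, -3.14, 0.0]
wrist_force: [0.1, 0.1, 0.9]
grip_width: 0.0601
finger_force: 0.0
```

apply_moves:
  steps:
    - [[-0.6,-5.5,0],[0,0,-0.006],-0.4]
    - [[-0.6,-5.5,0],[0,0,-0.006],-0.4]
    - [[-0.6,-5.5,0],[0,0,-0.006],0.2]
    - [[-0.6,-5.5,0],[0,0,-0.006],0.6]
    - [[-0.6,-5.5,0],[0,0,-0.006],1]
    - [[-0.6,-5.5,0],[0,0,-0.006],1]
    - [[-0.6,-5.5,0],[0,0,-0.006],1]
    - [[-0.6,-5.5,0],[0,0,-0.006],1]
    - [[-0.6,-5.5,0],[0,0,-0.006],1]

```text
time: 9.92
tool_pos: [0.5046, -0.0782, 0.0421]
tool_rot: [-0.08, 3.138, -0.0]
wrist_force: [-0.6, -0.1, 6.0]
grip_width: 0.0423
finger_force: 61.6
```

apply_moves:
  steps:
    - [[0,0,3],[0,0,0],1]
    - [[1.2,-0.6,3],[0,0,0],1]
    - [[1.2,-0.6,3],[0,0,0],1]
    - [[1.2,-0.6,1],[0,0,0],1]
    - [[1.2,-0.6,0],[0,0,0],1]
    - [[1.2,-0.6,0],[0,0,0],1]
    - [[1.2,-0.6,-0.3],[0,0,0],0.2]
    - [[1.2,-0.6,-0.3],[0,0,0],-0.2]
    - [[1.2,-0.6,-0.3],[0,0,0],-0.4]
    - [[1.2,-0.6,-0.3],[0,0,0],-0.4]
    - [[1.2,-0.6,15],[0,0,0],-0.4]
    - [[1.2,-0.6,50],[0,0,0],-0.4]
    - [[1.2,-0.6,90],[0,0,0],-0.4]
    - [[-20,-260,110],[0,0,1.1],-0.4]
    - [[-20,-260,110],[0,0,1.1],-0.4]
    - [[-20,-260,110],[0,0,1.1],-0.4]
    - [[-20,-260,110],[0,0,1.1],-0.4]
    - [[-20,-260,110],[0,0,1.1],-0.4]
    - [[-20,-260,110],[0,0,1.1],-0.4]
    - [[-20,-260,110],[0,0,1.1],-0.4]

```text
time: 11.58
tool_pos: [0.4835, -0.338, 0.1501]
tool_rot: [1.286, -2.866, -0.001]
wrist_force: [0.9, 0.6, 0.9]
grip_width: 0.0598
finger_force: 0.0
```

```bash
cat >> edge.py <<'E'
ED={'elbow-x':((-50,-50),(50,-50)),'xend':((50,-50),(50,-6)),'in_x':((50,-6),(-6,-6)),'in_y':((-6,-6),(-6,50)),'yend':((-6,50),(-50,50)),'elbow-y':((-50,50),(-50,-50))}
E
python3 - <<'E'
from edge import *
q=r.read_state(); print(q["tool_pos"],2*np.degrees(np.arctan2(q["tool_rot"][1],q["tool_rot"][0]))-90)
t=r.snapshot("top"); s=r.snapshot("scene"); cv2.imwrite("pics/t6.png",t[:,:,::-1]); cv2.imwrite("pics/sc6.png",s[:,:,::-1])
g=(510.5,-48.9,93)
for k,(a,b) in ED.items(): print(k,'green top',edge('top',t,g,.044,a,b),'scene',edge('scene',s,g,.044,a,b))
# pick point of pink from both cams again with edges
p=(455.2,-345.2,158.7)
for k,(a,b) in ED.items(): print(k,'pink scene',edge('scene',cv2.imread("pics/scene0.png")[:,:,::-1],p,.018,a,b,0))
E
```

```text
[ 0.48349515 -0.33800324  0.15014525] -221.68256362676019
elbow-x green top (-0.95, 0.76) scene (-0.61, 0.44)
xend green top (1.33, 0.7) scene (-0.01, 0.39)
in_x green top (-1.5, 1.11) scene (0.0, 2.8)
in_y green top (-1.61, 1.53) scene (-0.24, 1.11)
yend green top (2.47, 0.69) scene (-0.53, 0.56)
elbow-y green top (-1.01, 0.47) scene (-0.0, 1.55)
elbow-x pink scene (-1.69, 0.82)
xend pink scene (-0.15, 0.33)
in_x pink scene (1.56, 1.18)
in_y pink scene (-0.57, 0.37)
yend pink scene (0.26, 1.53)
elbow-y pink scene (-0.04, 0.58)
```

Green is now within about 0.6 mm of line. On to pink.

apply_moves:
  steps:
    - [[-5,-25,-60],[0,0,0.356],-0.4]
    - [[-5,-25,-90],[0,0,0.356],-0.4]
    - [[-5,-25,-90],[0,0,0.356],-0.4]
    - [[-5,-25,-90],[0,0,0.356],-0.4]
    - [[-5,-25,-90],[0,0,0.356],-0.4]
    - [[-5,-25,-90],[0,0,0.356],-0.4]

```text
time: 12.18
tool_pos: [0.4803, -0.3613, 0.0618]
tool_rot: [-1.763, 2.599, -0.004]
wrist_force: [0.2, 0.1, 0.0]
grip_width: 0.06
finger_force: 0.0
```

apply_moves:
  steps:
    - [[-1.9,-1.5,-25],[0,0,0.007],-0.4]
    - [[-1.9,-1.5,-40],[0,0,0.007],-0.4]
    - [[-1.9,-1.5,-45],[0,0,0.007],-0.4]
    - [[-1.9,-1.5,-46],[0,0,0.007],-0.4]
    - [[-1.9,-1.5,-46],[0,0,0.007],-0.4]
    - [[-1.9,-1.5,-46],[0,0,0.007],0.2]
    - [[-1.9,-1.5,-46],[0,0,0.007],0.6]
    - [[-1.9,-1.5,-46],[0,0,0.007],1]
    - [[-1.9,-1.5,-46],[0,0,0.007],1]
    - [[-1.9,-1.5,-46],[0,0,0.007],1]
    - [[-1.9,-1.5,-46],[0,0,0.007],1]
    - [[-1.9,-1.5,-46],[0,0,0.007],1]

```text
time: 13.18
tool_pos: [0.4788, -0.3633, 0.0167]
tool_rot: [-1.774, 2.59, -0.006]
wrist_force: [0.4, 0.7, 7.2]
grip_width: 0.0423
finger_force: 62.1
```

apply_moves:
  steps:
    - [[0,0,15],[0,0,0],1]
    - [[0,0,45],[0,0,0],1]
    - [[0,0,80],[0,0,0.1],1]
    - [[38.4,341.3,100],[0,0,1.993],1]
    - [[38.4,341.3,100],[0,0,1.993],1]
    - [[38.4,341.3,100],[0,0,1.993],1]
    - [[38.4,341.3,100],[0,0,1.993],1]
    - [[38.4,341.3,100],[0,0,1.993],1]
    - [[38.4,341.3,100],[0,0,1.993],1]
    - [[38.4,341.3,100],[0,0,1.993],1]
    - [[38.4,341.3,100],[0,0,1.993],1]
    - [[38.4,341.3,100],[0,0,1.993],1]
    - [[38.4,341.3,100],[0,0,1.993],1]
    - [[38.4,341.3,100],[0,0,1.993],1]
    - [[38.4,341.3,100],[0,0,1.993],1]
    - [[38.4,341.3,100],[0,0,1.993],1]
    - [[38.4,341.3,100],[0,0,1.993],1]
    - [[38.4,341.3,100],[0,0,1.993],1]
    - [[38.4,341.3,100],[0,0,1.993],1]
    - [[38.4,341.3,100],[0,0,1.993],1]

```text
time: 14.85
tool_pos: [0.5153, -0.0214, 0.1146]
tool_rot: [-3.14, -0.078, 0.0]
wrist_force: [-0.4, 0.3, -1.1]
grip_width: 0.0422
finger_force: 61.4
```

apply_moves:
  steps:
    - [[1.9,-0.6,-25],[0,0,0.003],1]
    - [[1.9,-0.6,-42],[0,0,0.003],1]
    - [[1.9,-0.6,-49],[0,0,0.003],1]
    - [[1.9,-0.6,-51],[0,0,0.003],1]
    - [[1.9,-0.6,-51],[0,0,0.003],1]
    - [[1.9,-0.6,-51],[0,0,0.003],1]

```text
time: 15.35
tool_pos: [0.5181, -0.0219, 0.0643]
tool_rot: [-3.14, -0.086, -0.002]
wrist_force: [0.6, 0.4, -2.5]
grip_width: 0.0425
finger_force: 61.3
```

```bash
python3 - <<'E'
from ov import *; from edge import *
q=r.read_state(); print(q["tool_pos"],q["wrist_force"],2*np.degrees(np.arctan2(q["tool_rot"][1],q["tool_rot"][0]))-90)
t=r.snapshot("top"); s=r.snapshot("scene"); cv2.imwrite("pics/t7.png",t[:,:,::-1]); cv2.imwrite("pics/sc7.png",s[:,:,::-1])
zt=q["tool_pos"][2]-.0167+.018; print(zt)
it=[((510.5,-48.9,-87,zt),(255,255,255)),((510.5,-48.9,93,.044),(0,0,255))]
cv2.imwrite("pics/ov7.png",np.hstack([ov("top",t,it,(.5105,-.049,.06),7),ov("scene",s,it,(.5105,-.049,.06),6)]))
for k,(a,b) in ED.items(): print(k,edge('scene',s,(510.5,-48.9,-87),zt,a,b,0))
E
```

```text
[ 0.51812331 -0.02186846  0.0642793 ] [ 0.57133119  0.40013536 -2.46826954] -446.86934131432093
0.06557929640639094
elbow-x (0.51, 3.18)
xend (0.13, 3.45)
in_x (1.43, 2.6)
in_y (-0.02, 0.62)
yend (2.15, 0.45)
elbow-y (-0.49, 2.51)
```

View pics/ov7.png

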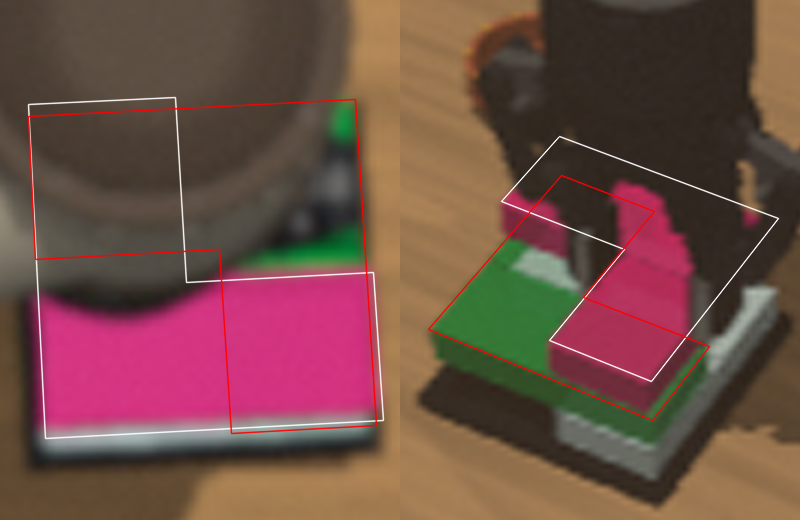

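apply_moves:
  steps:
    - [[-2,0,0],[0,0,-0.002],1]
    - [[-2,0,-2],[0,0,-0.002],1]
    - [[-2,0,-3.2],[0,0,-0.002],1]
    - [[-2,0,-3.7],[0,0,-0.002],1]
    - [[-2,0,-3.7],[0,0,-0.002],1]
    - [[-2,0,-3.7],[0,0,-0.002],0.2]
    - [[-2,0,-3.7],[0,0,-0.002],-0.2]
    - [[-2,0,-3.7],[0,0,-0.002],-0.4]
    - [[-2,0,-3.7],[0,0,-0.002],-0.4]
    - [[-2,0,10],[0,0,-0.002],-0.4]
    - [[-2,0,45],[0,0,-0.002],-0.6]
    - [[-2,0,75],[0,0,-0.002],-0.8]
    - [[-129,-145,75],[0,0,0],-1]
    - [[-129,-145,75],[0,0,0],-1]
    - [[-129,-145,75],[0,0,0],-1]
    - [[-129,-145,75],[0,0,0],-1]
    - [[-129,-145,75],[0,0,0],-1]
    - [[-129,-145,75],[0,0,0],-1]
    - [[-129,-145,75],[0,0,0],-1]
    - [[-129,-145,75],[0,0,0],-1]

```text
time: 17.12
tool_pos: [0.389, -0.1671, 0.1387]
tool_rot: [3.14, 0.086, 0.002]
wrist_force: [0.1, -0.4, 0.4]
grip_width: 0.0854
finger_force: 0.0
```

```bash
python3 - <<'E'
from ov import *; from edge import *
q=r.read_state(); print(q["tool_pos"],2*np.degrees(np.arctan2(q["tool_rot"][1],q["tool_rot"][0]))-90)
t=r.snapshot("top"); s=r.snapshot("scene"); cv2.imwrite("pics/t8.png",t[:,:,::-1]); cv2.imwrite("pics/sc8.png",s[:,:,::-1])
it=[((510.5,-48.9,-87,.062),(255,255,255)),((510.5,-48.9,93,.044),(0,0,255))]
cv2.imwrite("pics/ov8.png",np.hstack([ov("top",t,it,(.5105,-.049,.06),7),ov("scene",s,it,(.5105,-.049,.06),6)]))
for k,(a,b) in ED.items(): print(k,'pink',edge('scene',s,(510.5,-48.9,-87),.062,a,b,0),edge('top',t,(510.5,-48.9,-87),.062,a,b,0), 'green',edge('scene',s,(510.5,-48.9,93),.044,a,b))
E
```

```text
[ 0.38904205 -0.16705503  0.13872914] -86.85542154576017
elbow-x pink (0.03, 0.59) (0.05, 0.86) green (-0.24, 1.57)
xend pink (-0.79, 0.53) (-1.35, 0.78) green (1.64, 0.69)
in_x pink (-1.06, 0.51) (1.14, 0.71) green (2.07, 3.24)
in_y pink (0.19, 0.59) (2.03, 0.57) green (1.08, 1.74)
yend pink (-0.47, 0.4) (-0.43, 0.75) green (-0.36, 1.38)
elbow-y pink (0.0, 0.43) (1.29, 0.54) green (-1.15, 2.06)
```

View pics/ov8.png

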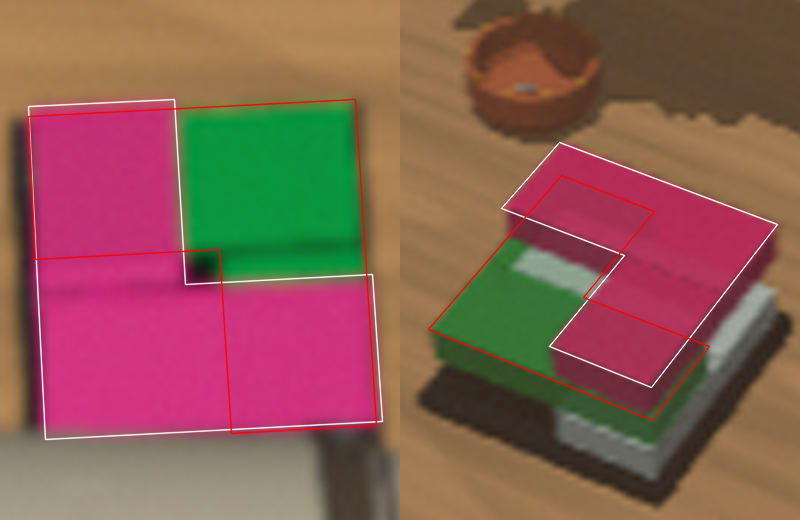

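Pink matches its outline in both views. Now picking the large diya.

apply_moves:
  steps:
    - [[0.6,-0.8,-40],[0,0,0],-1]
    - [[0.6,-0.8,-80],[0,0,0],-1]
    - [[0.6,-0.8,-108],[0,0,0],-1]
    - [[0.6,-0.8,-118],[0,0,0],-1]
    - [[0.6,-0.8,-121.5],[0,0,0],-1]
    - [[0.6,-0.8,-121.5],[0,0,0],-1]
    - [[0.6,-0.8,-121.5],[0,0,0],-0.5]
    - [[0.6,-0.8,-121.5],[0,0,0],-0.2]
    - [[0.6,-0.8,-121.5],[0,0,0],0.2]
    - [[0.6,-0.8,-121.5],[0,0,0],0.6]
    - [[0.6,-0.8,-121.5],[0,0,0],0.6]
    - [[0.6,-0.8,-121.5],[0,0,0],0.6]
    - [[0.6,-0.8,-121.5],[0,0,0],0.6]
    - [[0.6,-0.8,-121.5],[0,0,0],0.6]

```text
time: 18.38
tool_pos: [0.3903, -0.1677, 0.0188]
tool_rot: [3.14, 0.087, 0.006]
wrist_force: [-1.0, 2.3, 7.3]
grip_width: 0.0581
finger_force: 62.4
```

apply_moves:
  steps:
    - [[0,0,10],[0,0,0],0.6]
    - [[0,0,35],[0,0,0],0.6]
    - [[0,0,70],[0,0,0],0.6]
    - [[0,0,100],[0,0,0],0.6]
    - [[40,40,105],[0,0,0],0.6]
    - [[70,75,105],[0,0,0],0.6]
    - [[95,100,105],[0,0,0],0.6]
    - [[110,118,105],[0,0,0],0.6]
    - [[115,123,100],[0,0,0],0.6]
    - [[115,123,85],[0,0,0],0.6]
    - [[115,123,75],[0,0,0],0.6]
    - [[115,123,70],[0,0,0],0.6]
    - [[115,123,70],[0,0,0],0.6]
    - [[115,123,70],[0,0,0],0.6]

```text
time: 19.55
tool_pos: [0.504, -0.045, 0.0876]
tool_rot: [3.14, 0.086, 0.001]
wrist_force: [-0.9, 0.5, -0.4]
grip_width: 0.0579
finger_force: 64.5
```

```bash
python3 - <<'E'
from ov import *
q=r.read_state(); print(q["tool_pos"],q["wrist_force"],q["grip_width"],2*np.degrees(np.arctan2(q["tool_rot"][1],q["tool_rot"][0]))-90)
s=r.snapshot("scene"); im=s.copy()
z0=q["tool_pos"][2]-.0188
big=ov("scene",s,[((510.5,-48.9,-87,.062),(255,255,255))],(.5105,-.049,.07),8,800,600)
c=(proj("scene",[(.5105,-.049,.07)])[0]*8).astype(int)
for rad,z in((30,z0+.026),(30,z0+.010),(24,z0)):
    a=np.linspace(0,2*np.pi,60); P=np.c_[.5042+rad/1e3*np.cos(a),-.0432+rad/1e3*np.sin(a),np.full(60,z)]
    uv=(proj("scene",P)+.5)*8-.5-c+[400,300]; big=np.ascontiguousarray(big); cv2.polylines(big,[uv.round().astype(np.int32)],True,(255,255,0),1)
cv2.imwrite("pics/s9.png",big)
E
```

```text
[ 0.50404816 -0.04502713  0.08757534] [-0.94769011  0.46169985 -0.36074623] 0.057882460373619764 -86.8561090698071
```

View pics/s9.png

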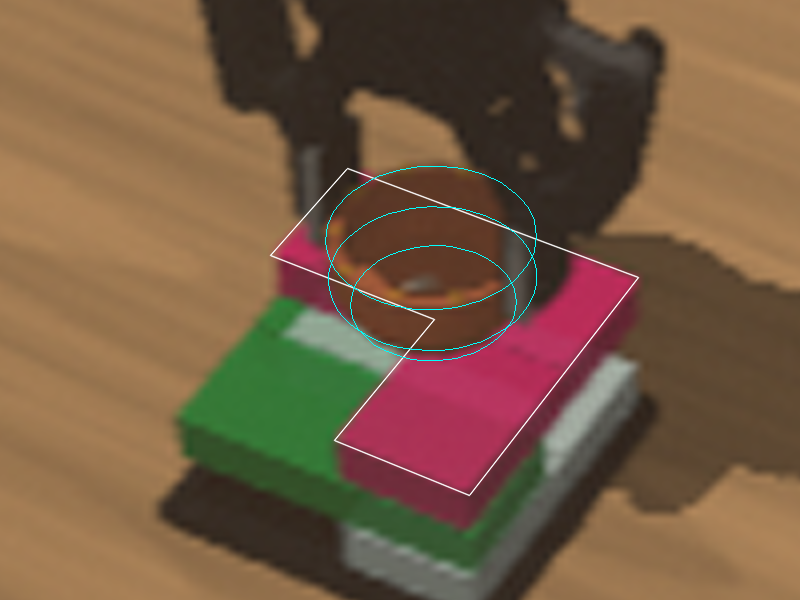

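The diya hangs upright over the inside corner and matches the predicted circles. Lowering to contact.

apply_moves:
  steps:
    - [[0.8,0.3,-3],[0,0,0],0.6]
    - [[0.8,0.3,-5.5],[0,0,0],0.6]
    - [[0.8,0.3,-6.5],[0,0,0],0.6]
    - [[0.8,0.3,-6.9],[0,0,0],0.6]
    - [[0.8,0.3,-6.9],[0,0,0],0.6]
    - [[0.8,0.3,-6.9],[0,0,0],0.6]

```text
time: 20.1
tool_pos: [0.505, -0.0446, 0.0809]
tool_rot: [3.14, 0.087, 0.001]
wrist_force: [-1.6, 0.4, 5.8]
grip_width: 0.0576
finger_force: 65.1
```

apply_moves:
  steps:
    - [[0,0,0],[0,0,0],0]
    - [[0,0,0],[0,0,0],-0.5]
    - [[0,0,0],[0,0,0],-1]
    - [[0,0,0],[0,0,0],-1]
    - [[0,0,0],[0,0,0],-1]
    - [[0,0,0],[0,0,0],-1]
    - [[0,0,10],[0,0,0],-1]
    - [[0,0,30],[0,0,0],-1]
    - [[0,0,65],[0,0,0],-1]
    - [[-77.5,233,65],[0,0,0],-0.5]
    - [[-77.5,233,65],[0,0,0],-0.5]
    - [[-77.5,233,65],[0,0,0],-0.5]
    - [[-77.5,233,65],[0,0,0],-0.5]
    - [[-77.5,233,65],[0,0,0],-0.5]
    - [[-77.5,233,65],[0,0,0],-0.5]
    - [[-77.5,233,65],[0,0,0],-0.5]
    - [[-77.5,233,65],[0,0,0],-0.5]
    - [[-77.5,233,65],[0,0,0],-0.5]
    - [[-77.5,233,65],[0,0,0],-0.5]

```text
time: 21.68
tool_pos: [0.4275, 0.1877, 0.1453]
tool_rot: [3.14, 0.084, -0.0]
wrist_force: [-0.2, -0.4, -1.1]
grip_width: 0.0645
finger_force: 0.0
```

```bash
python3 - <<'E'
from ov import *
q=r.read_state(); print(q["tool_pos"],q["grip_width"])
s=r.snapshot("scene");t=r.snapshot("top"); it=[((510.5,-48.9,-87,.062),(255,255,255))]
def circ(n,b,c,S,W=400,H=520):
    b=np.ascontiguousarray(b); c=(proj(n,[c])[0]*S).astype(int); a=np.linspace(0,2*np.pi,60)
    P=np.c_[.5042+.03*np.cos(a),-.0432+.03*np.sin(a),np.full(60,.088)]
    cv2.polylines(b,[((proj(n,P)+.5)*S-.5-c+[W//2,H//2]).round().astype(np.int32)],True,(255,255,0),1); return b
c=(.5105,-.049,.06)
cv2.imwrite("pics/ov10.png",np.hstack([circ("top",ov("top",t,it,c,7),c,7),circ("scene",ov("scene",s,it,c,6),c,6)]))
E
```

```text
[0.42745573 0.18768638 0.14529735] 0.06446642433745957
```

View pics/ov10.png

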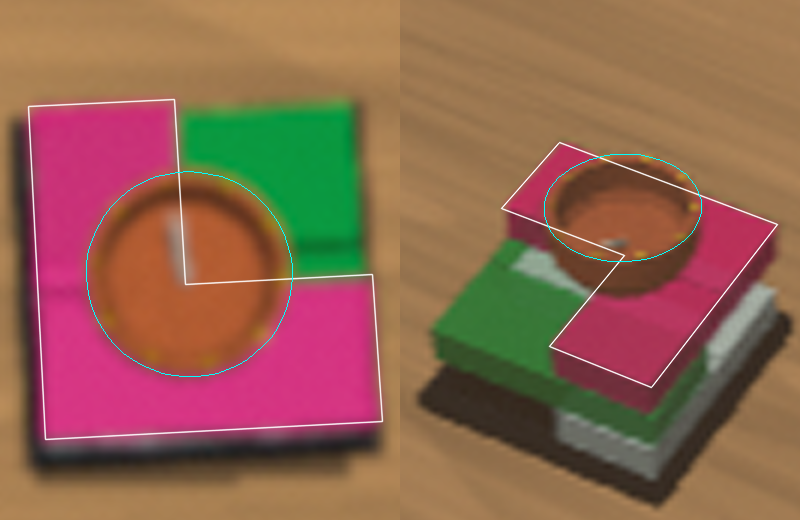

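The large diya stands on the inside corner and the stack is in line. Picking the small diya.

apply_moves:
  steps:
    - [[0,1,-40],[0,0,0],-0.5]
    - [[0,1,-80],[0,0,0],-0.5]
    - [[0,1,-110],[0,0,0],-0.5]
    - [[0,1,-124],[0,0,0],-0.5]
    - [[0,1,-128],[0,0,0],-0.5]
    - [[0,1,-128],[0,0,0],-0.4]
    - [[0,1,-128],[0,0,0],0]
    - [[0,1,-128],[0,0,0],0.4]
    - [[0,1,-128],[0,0,0],0.8]
    - [[0,1,-128],[0,0,0],0.8]
    - [[0,1,-128],[0,0,0],0.8]
    - [[0,1,-128],[0,0,0],0.8]

```text
time: 22.78
tool_pos: [0.4283, 0.1901, 0.0187]
tool_rot: [-3.139, -0.087, -0.004]
wrist_force: [0.7, -1.7, 6.3]
grip_width: 0.0416
finger_force: 61.3
```

apply_moves:
  steps:
    - [[0,0,10],[0,0,0],0.8]
    - [[0,0,35],[0,0,0],0.8]
    - [[0,0,70],[0,0,0],0.8]
    - [[0,0,105],[0,0,0],0.8]
    - [[20,-28,120],[0,0,0],0.8]
    - [[249,-352,120],[0,0,0],0.8]
    - [[249,-352,120],[0,0,0],0.8]
    - [[249,-352,120],[0,0,0],0.8]
    - [[249,-352,120],[0,0,0],0.8]
    - [[249,-352,120],[0,0,0],0.8]
    - [[249,-352,120],[0,0,0],0.8]
    - [[249,-352,120],[0,0,0],0.8]
    - [[249,-352,120],[0,0,0],0.8]
    - [[249,-352,120],[0,0,0],0.8]
    - [[249,-352,120],[0,0,0],0.8]
    - [[249,-352,120],[0,0,0],0.8]
    - [[249,-352,90],[0,0,0],0.8]
    - [[249,-352,60],[0,0,0],0.8]
    - [[249,-352,60],[0,0,0],0.8]
    - [[249,-352,60],[0,0,0],0.8]

```text
time: 24.45
tool_pos: [0.6749, -0.162, 0.0757]
tool_rot: [-3.14, -0.087, 0.007]
wrist_force: [0.2, -0.2, -0.4]
grip_width: 0.0417
finger_force: 61.0
```

apply_moves:
  steps:
    - [[2,-0.3,-25],[0,0,0],0.8]
    - [[2,-0.3,-40],[0,0,0],0.8]
    - [[2,-0.3,-46],[0,0,0],0.8]
    - [[2,-0.3,-48],[0,0,0],0.8]
    - [[2,-0.3,-48],[0,0,0],0.8]
    - [[2,-0.3,-48],[0,0,0],0.8]

```text
time: 24.95
tool_pos: [0.6796, -0.1627, 0.0312]
tool_rot: [3.14, 0.088, 0.005]
wrist_force: [0.5, 0.2, 0.7]
grip_width: 0.0413
finger_force: 61.0
```

```bash
python3 - <<'E'
from h import *
q=r.read_state(); print(q["tool_pos"],q["wrist_force"])
s=r.snapshot("scene"); c=proj("scene",[(.676,-.1613,.01)])[0].astype(int); S=8
x0,y0=c-[40,45]; b=np.ascontiguousarray(cv2.resize(s[y0:y0+75,x0:x0+90],None,fx=S,fy=S,interpolation=cv2.INTER_CUBIC)[:,:,::-1])
a=np.linspace(0,2*np.pi,60); zb=q["tool_pos"][2]-.0187
for cx,cy,rad,z in((.676,-.1613,.04,.006),(.676,-.1613,.022,zb+.022),(.676,-.1613,.018,zb)):
    P=np.c_[cx+rad*np.cos(a),cy+rad*np.sin(a),np.full(60,z)]; cv2.polylines(b,[((proj("scene",P)-[x0,y0]+.5)*S-.5).round().astype(np.int32)],True,(255,255,0),1)
cv2.imwrite("pics/s11.png",b)
E
```

```text
[ 0.67957566 -0.16271583  0.03117784] [0.53224827 0.2255985  0.68792272]
```

View pics/s11.png

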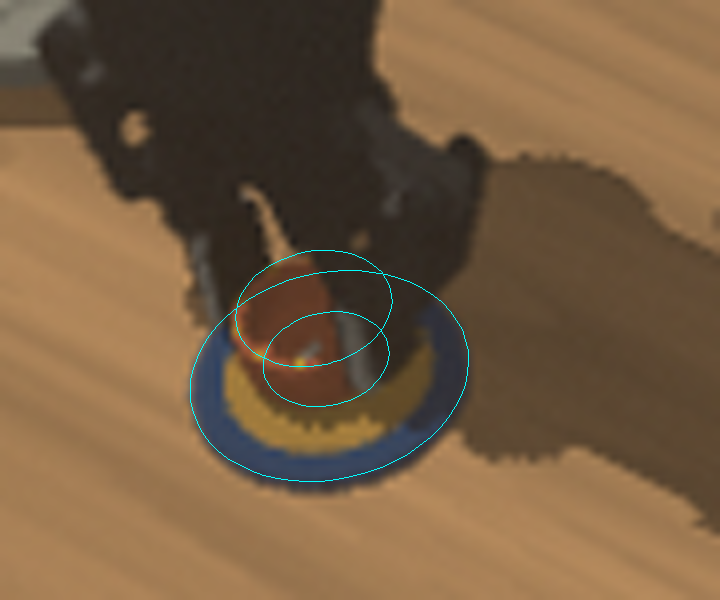

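apply_moves:
  steps:
    - [[-1,0.6,-3],[0,0,0],0.8]
    - [[-1,0.6,-5],[0,0,0],0.8]
    - [[-1,0.6,-6.2],[0,0,0],0.8]
    - [[-1,0.6,-6.6],[0,0,0],0.8]
    - [[-1,0.6,-6.6],[0,0,0],0.8]
    - [[-1,0.6,-6.6],[0,0,0],0.8]

```text
time: 25.5
tool_pos: [0.6776, -0.1621, 0.0247]
tool_rot: [3.14, 0.087, 0.001]
wrist_force: [-2.7, 0.5, 7.3]
grip_width: 0.042
finger_force: 61.8
```

Contact (7 N). Releasing and retreating.

apply_moves:
  steps:
    - [[0,0,0],[0,0,0],0.2]
    - [[0,0,0],[0,0,0],-0.2]
    - [[0,0,0],[0,0,0],-0.6]
    - [[0,0,0],[0,0,0],-0.6]
    - [[0,0,0],[0,0,0],-0.6]
    - [[0,0,0],[0,0,0],-0.6]
    - [[0,0,12],[0,0,0],-0.6]
    - [[0,0,40],[0,0,0],-0.6]
    - [[0,0,80],[0,0,0],-0.6]
    - [[0,0,120],[0,0,0],-0.6]
    - [[0,0,160],[0,0,0],-0.6]
    - [[-100,-170,160],[0,0,0],-0.6]
    - [[-100,-170,160],[0,0,0],-0.6]
    - [[-100,-170,160],[0,0,0],-0.6]
    - [[-100,-170,160],[0,0,0],-0.6]
    - [[-100,-170,160],[0,0,0],-0.6]
    - [[-100,-170,160],[0,0,0],-0.6]
    - [[-100,-170,160],[0,0,0],-0.6]

```text
time: 27.0
tool_pos: [0.5763, -0.3339, 0.1835]
tool_rot: [3.14, 0.081, 0.001]
wrist_force: [-0.4, 0.2, 0.2]
grip_width: 0.0685
finger_force: 0.0
```

```bash
python3 - <<'E'
from h import *
q=r.read_state(); print(q["tool_pos"],q["joint_velocities"].round(3))
s=r.snapshot("scene");t=r.snapshot("top")
f=lambda i,x,y:cv2.resize(i[y:y+100,x:x+100],(400,400),interpolation=cv2.INTER_CUBIC)
cv2.imwrite("pics/fin.png",np.hstack([f(t,320,110),f(s,180,140)])[:,:,::-1])
for n,i in(("top",t),("scene",s)): print(n,np.round(fit('coaster',n,i,(.676,-.161,0)),1),np.round(fit('diya_small',n,i,(.676,-.161,0),z=.006),1))
E
```

```text
[ 0.57629564 -0.33389459  0.18348214] [ 0.047  0.007  0.006 -0.002  0.005 -0.004]
top [ 873.2 -157.1  -66.8 2814.  2814. ] [ 677.8 -160.4    7.6   52.7  287. ]
scene [ 406.  -176.   103.1  320.   320. ] [ 676.6 -161.2   -4.4   34.4  279. ]
```

View pics/fin.png

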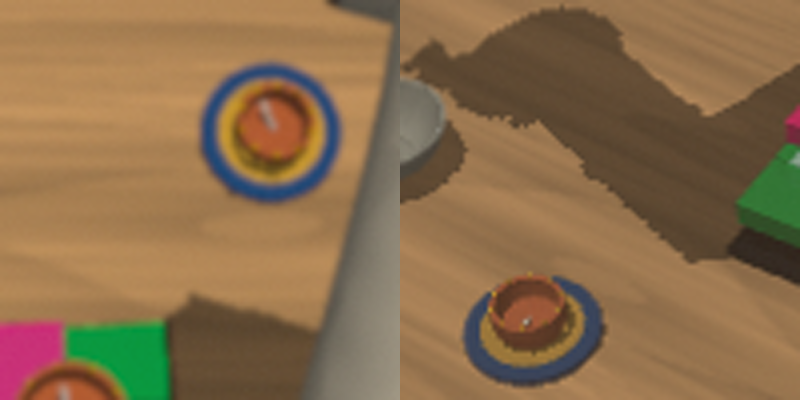

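The small diya stands upright, within about 1–1.5 mm of the coaster's middle. Gripper clear. Handing in.

```bash
python3 -c "
from rig import r
print(r.hand_in())"
```

```text
the job is handed in; nothing more can be done
None
```

The job is handed in at about 27 s: the green and pink tiers are stacked in line to within about 1 mm, the large diya stands on the pink tier's inside corner, the small one stands centred on the coaster to within about 1.5 mm, and the gripper is open and clear.

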